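# Stack and clamp the stepped crown of a miniature cupboard

## Task

Build up the stepped crown in the blue glue-up jig: lay the short pale board centred in the white outline, square with the jig, and press it down until you feel both its ends lie flat on the jig, before adding the long dark board, centred and square on top of it, pressed flat in the same way. Then swing the jig's wire bail over centre so that it clamps the stack. Press firmly but gently (never over 60 N) and leave the other things on the bench where they are.

Things in the scene. Friction and masses are not known exactly. Their poses are not given: they have to be found in the camera images.
- jig: Fixed blue glue-up jig, a block 110 x 200 mm, 18 mm high, with four brass push-out bars in its top and a wire bail at its back. Origin: on the table under the centre of the seat (white outline, 49 x 91 mm, on the block's top). y runs along the seat's long side; x across it, towards the bail's hinge. The block spans x = -35 to +75 mm, y = +-100 mm.
- seat (a point): Centre of the seat on the jig's top, 18 mm above the jig's origin. The brass bars, each 30 mm (x) by 6 mm (y), stand up at x = 0: those at y = +-38 mm carry the ends of the lower board, those at y = +-63 mm the ends of the upper board (beside the lower one).
- bar_home (a point): Point where the top of the bar at y = +38 mm lies when home. Each of the four bars starts 2.5 to 6 mm above home (unknown, each different): a board laid down first rests raised, often aslant. A bar yields only to a push of 5 to 8 N (each differs) over it, moves stiffly and stays where left; when the board meets the solid layer below, the push hardens abruptly.
- hinge (a point): Middle of the bail's hinge axis (along the jig's y), at the jig's x = 62 mm, 30 mm above its origin. Steel ears 38 mm high at y = +-92 mm carry it. The bail is a U of 5 mm steel wire with arms 60 mm long at y = +-86 mm.
- lower: Loose short pale basswood board, 46 mm (x) by 88 mm (y), 8 mm thick, about 16 g. Origin: centre of its underside, z up. At the start flat on the table beside the jig, on either side. Goes into the jig first.
- upper: Loose long dark wood board, 46 mm (x) by 144 mm (y), 8 mm thick, about 26 g. Origin: centre of its underside, z up. At the start flat on the table on the other side of the jig. Goes on top of the lower board.
- lower_left (a point): Point on the underside of the lower board at its own y = +38 mm, x = 0 (18 mm above the jig's origin when flat).
- lower_right (a point): The same at y = -38 mm.
- upper_left (a point): Point on the underside of the upper board at its own y = +63 mm, x = 0 (26 mm above the jig's origin when flat).
- upper_right (a point): The same at y = -63 mm.
- bail (a joint): Angle of the wire bail (rad). 0 (start): open, leaning to +x, 50 degrees above level, cross wire at x = 101 mm, 76 mm above the jig's origin. Grows as it swings up and over towards -x: upright at 0.70. A spring holds it open (about 5 N at the cross wire) up to 0.95 and then snaps it over by itself; it rests on the flat stack at about 2.13, pressing with about 4 N.
- bail_grip (a point): Middle of the bail's cross wire, on the axis of a red sleeve 8 mm thick and 60 mm long (along the jig's y). Closed on the flat stack it is near the jig's x = 2 mm, 38 mm above the jig's origin.
- mini_base: Miniature base cabinet (bystander, leave it alone) 58 x 200 x 77 mm; origin under its centre.
- mini_cupboard: Miniature cupboard (bystander, leave it alone) 64 x 98 x 160 mm; origin under its centre.
- glue: Glue bottle (bystander, leave it alone) 54 mm across, 140 mm tall, orange; origin under its centre.
- sander: Sanding block (bystander, leave it alone) 90 x 55 x 30 mm, red; origin under its centre.
- jar: Jar (bystander, leave it alone) 56 mm across, 60 mm tall; origin under its centre.
- rule: Steel rule (bystander, leave it alone) 28 x 300 x 4.5 mm, flat on the table; origin under its centre.
- brush: Brush (bystander, leave it alone) lying flat; origin under its centre.
Not all that is in view belongs to the job. What is meant by the lower is not pink, and is the smaller of those in its own colour.

How it is judged:
By the outcome, as a careful person would: the job done as asked, in the order asked, and still so for the second after the job is handed in, with the robot touching nothing.
It also fails if it takes over 72 s, if anything falls off the work surface, if the arm or the gripper's body presses on something with over 40 N, if the wrist force passes 120 N, or if a joint passes its speed limit or range.

## Robot

A 6-joint arm with a two-finger parallel gripper is mounted at the origin on the work surface. World frame = base frame: x ahead of the robot, y to its left, z up, the work surface at z = 0. Lengths are in m, angles in rad, forces in N, time in s.
With the tool pointing down it reaches from about 0.4 to 0.825 m from the base axis. Payload 7 kg.
Tool frame: the origin (TCP) lies at the centre of the arm's flange, where the gripper is bolted on; the fingertips stand 178 mm ahead of it and the grasp point (between the pads) lies 159 mm ahead of it; z points along the fingers, y is the direction in which the jaws open and shut (so a half turn about z gives the same grasp; the last joint's range is limited). The gripper opens to 88 mm and grips with 3 to 60 N. Pads are 19 mm wide; open, the fingers measure 130 mm over their backs; the gripper's body (78 mm by 193 mm) begins 47 mm behind the grasp point.
Start: joints at [-0.834, 0.359, 0.012, 0, -1.224, -0.288], TCP at [0.293, -0.608, 0.405] pointing down, gripper open.
Joint ranges: [-3.07, 3.07], [-1.43, 2.12], [-1.02, 1.25], [-3.03, 1.67], [-3.05, -0], [-3.03, 3.03]. Speed limits (rad/s): [2.39, 2.39, 3.01, 3.14, 3.14, 3.14].

## Interface

Orientations are given as [roll, pitch, yaw] about the fixed x, y, z axes, in that order (R = Rz(yaw) Ry(pitch) Rx(roll)).
In Python, from station import arm gives the robot as it stands.
- The arm moves only by the shell command python3 -m handwheel 'ROWS' [OPENING] [FORCE]. ROWS is JSON, a list of rows, each a list of 4 numbers: the shift along the world's x, y, z in cm, then the turn about the world's z in rad. In form: [[dx, dy, dz, yaw], ...]. A call has 1 to 20 rows; each row shifts and turns the commanded pose from where the row before left it; what a row does not reach is not made up. A row lasts 1/10 s, in which the tool goes at most 50 mm and 8.59 degrees, less where a joint would pass 70% of its speed; a pose out of reach is approached as far as the arm can. A call is refused whole if a number of a shift passes 5 or a number of a turn 0.15, either way. A call with a gripper value outside its range is refused whole. OPENING is the closure, from 0 (fully open) to 1 (shut), set as the call begins (- or left out, the last holds). The fingers move at their own pace and stop on an object; FORCE is the grip in N (left out, the last holds). Time passes only in rows, so rows that do not move let the fingers close. It gives the time, the measured TCP pose, the force and the opening at its end, in the units of the state.
- arm.get_state(): the state, without advancing time (a new reading comes with each control period).
- arm.grab_frame(name): name is "scene" or "top"; returns a dict with "image" (384x512x3 uint8, red, green, blue), "depth" (384x512 float32, m along the optical axis (not along the pixel's ray), 0 where there is no reading), "vfov" (degrees; the focal length in pixels is half the picture's height over the tangent of half this angle, whatever the lens; pixels are square), "cx", "cy" (the principal point, pixels), "rvec" (rotation vector, rad) and "tvec" (3), from world to camera coordinates, as OpenCV has them. Camera axes: x right, y down, z forward; pixel columns grow to the right and rows downward; lengths in m; the calibration is good to about 2 mm. A picture is of the moment at which its call begins.
- arm.job_done(): hands the job in, once; it reports no verdict.
The state is a dict: "t": time; "q": joint angles; "qd": joint speeds; "joint_efforts": joint torques, N m; "eef_pos": TCP position; "ee_rot": TCP orientation; "force": force on the tool from outside, world axes, zero at the start; "moment": the same for the moment, N m; "width": finger opening in m.
Only numpy, scipy, OpenCV 4.12 (cv2) and the standard library are available. Lean on these libraries where they do the work, as an engineer would, in place of code of your own. Each camera call takes 0.05 s, during which the arm holds its last target.

## Working session

There is one attempt and no reset: what is moved stays moved. The work goes in short steps, Python scripts to look and compute and a shell command to move; the robot and the scene stay as the last step left them, time stands still between calls to the robot, and variables do not carry over. Pictures are saved under pics/ and viewed, and the job is handed in when it is done.

```bash
ls; mkdir -p pics
cat > h.py <<'E'
import numpy as np,cv2
from station import arm
def cam(f):
    H=f["image"].shape[0]; fl=H/2/np.tan(np.radians(f["vfov"])/2)
    K=np.array([[fl,0,f["cx"]],[0,fl,f["cy"]],[0,0,1.]])
    R=cv2.Rodrigues(np.array(f["rvec"],float))[0]; t=np.array(f["tvec"],float).ravel()
    return K,R,t
def ray(f,uv,z):
    K,R,t=cam(f); uv=np.atleast_2d(np.array(uv,float))
    d=(R.T@np.linalg.inv(K)@np.c_[uv,np.ones(len(uv))].T).T; c=-R.T@t
    return c+d*((z-c[2])/d[:,2])[:,None]
def proj(f,P):
    K,R,t=cam(f); return cv2.projectPoints(np.atleast_2d(np.array(P,float)),R,t,K,None)[0][:,0]
def dpt(f,u,v):
    K,R,t=cam(f); z=f["depth"][int(v),int(u)]
    return R.T@(np.linalg.inv(K)@np.array([u,v,1.])*z-t)
def cloud(f):
    K,R,t=cam(f);H,W=f["depth"].shape; u,v=np.meshgrid(np.arange(W),np.arange(H))
    p=np.stack([u,v,np.ones_like(u)],-1).reshape(-1,3)@np.linalg.inv(K).T*f["depth"].reshape(-1,1)
    return ((p-t)@R).reshape(H,W,3)
def save(f,name,crop=None,s=1):
    im=f["image"][:,:,::-1]
    if crop: x0,y0,x1,y1=crop; im=im[y0:y1,x0:x1]
    im=cv2.resize(im,None,fx=s,fy=s,interpolation=cv2.INTER_CUBIC)
    cv2.imwrite("pics/"+name,im)
E
python3 - <<'E'
from h import *
for n in("scene","top"):
    f=arm.grab_frame(n);save(f,n+"0.png",s=1.5);K,R,t=cam(f);print(n,K[0,0],f["cx"],f["cy"],-R.T@t,R[2])
    np.savez(n+"0.npz",**f)
s=arm.get_state();print(s)
E
```

```text
pics
scene 346.5019695531556 252.3606413794553 189.24398197182308 [ 1.17462719 -0.47535643  0.91576539] [-0.54059331  0.40247319 -0.73876532]
top 389.46438903073647 260.28071261079975 189.78008065174728 [0.45030802 0.00518643 1.18508786] [ 0.09996249 -0.02092773 -0.99477109]
{'t': 0.1, 'q': array([-8.33965883e-01,  3.59330789e-01,  1.11901175e-02, -3.23116874e-04,
       -1.22409065e+00, -2.88093652e-01]), 'qd': array([-0.00047817, -0.00257122,  0.00210716, -0.0003239 ,  0.00067577,
       -0.00040563]), 'joint_efforts': array([-1.07472959e-03, -5.84162664e+01,  2.93751436e+01,  7.01543212e+00,
        1.01554327e-02, -6.28929911e-05]), 'eef_pos': array([ 0.29276628, -0.60803071,  0.40382076]), 'ee_rot': array([ 3.14013049e+00, -1.16506436e-04, -2.69296579e+00]), 'force': array([ 0.03950659, -0.57915373, -0.15225257]), 'moment': array([ 0.00856428,  0.0238687 , -0.01626556]), 'width': 0.08765402349353736}
```

View pics/scene0.png

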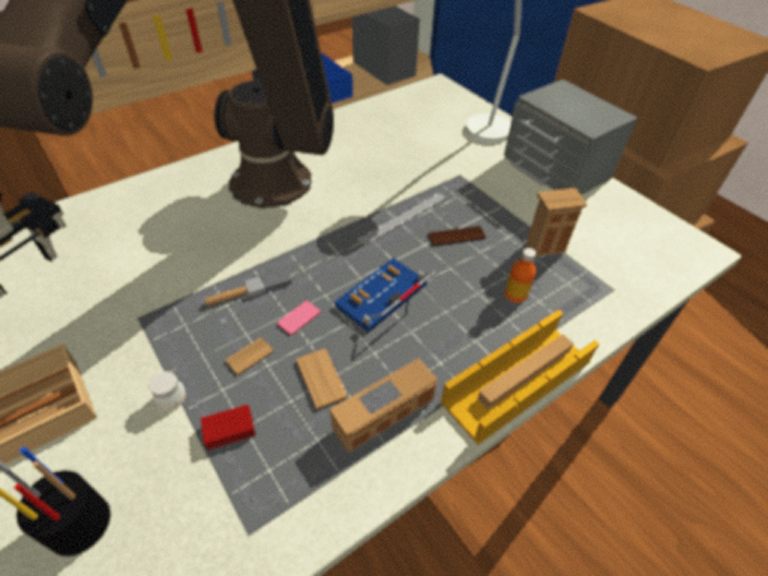

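View pics/top0.png

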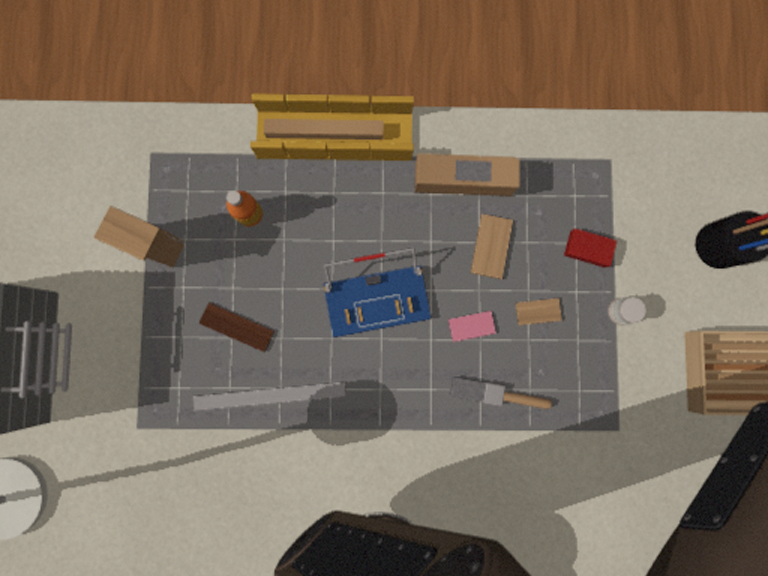

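The top view (1.5x) shows these things that could be taken for the lower board: pale large at (492,246), pale small at (538,311) and pink at (472,326). I choose the small pale one. The only dark board is at (236,326), and the jig is at (378,300). Next I'll check the close crop and measure.

Run:
```python
from h import *
f=dict(np.load("top0.npz"));f={k:(v if v.ndim else v.item()) for k,v in f.items()}
save(f,"crop1.png",(200,130,400,250),4)
hsv=cv2.cvtColor(f["image"],cv2.COLOR_RGB2HSV)
def rect(m,z,name,roi=None):
    m=m.astype(np.uint8)
    if roi: 
        x0,y0,x1,y1=roi; k=np.zeros_like(m);k[y0:y1,x0:x1]=1;m=m*k
    cs=cv2.findContours(m,cv2.RETR_EXTERNAL,cv2.CHAIN_APPROX_NONE)[0]
    for c in sorted(cs,key=cv2.contourArea)[-1:]:
        P=ray(f,c[:,0],z)[:,:2]*1000
        r=cv2.minAreaRect(P.astype(np.float32));print(name,r, "px",c[:,0].mean(0))
H,S,V=[hsv[:,:,i].astype(int) for i in range(3)]
for (u,v) in((328,164),(359,207),(315,217),(157,217),(240,200)):
    print(u,v,hsv[v,u],dpt(f,u,v))
pale=(H>8)&(H<25)&(S>70)&(V>90)
rect(pale,.008,"big",(305,135,350,190)); rect(pale,.008,"small",(335,190,385,222))
rect((H>165)&(S>50)|((H<5)&(S>50)&(V>120)),.008,"pink",(295,200,335,232))
rect((H<15)&(S>90),.008,"dark",(125,195,190,240))
rect((H>100)&(H<125)&(S>150),.018,"jig",(210,170,295,230))
C=cloud(f)
for n,(x0,y0,x1,y1) in dict(jig=(210,170,295,230),mb=(270,95,355,135),cup=(60,130,125,180)).items():
    print(n,np.percentile(C[y0:y1,x0:x1].reshape(-1,3),[1,50,99],axis=0).round(3).tolist())
```

```text
328 164 [ 15 107 152] [ 0.64946431 -0.22574552  0.01356537]
359 207 [ 15 110 148] [ 0.51927716 -0.32057478  0.0072452 ]
315 217 [174  98 183] [ 0.48744304 -0.18505998  0.01335879]
157 217 [  7 138  72] [0.48315736 0.2896402  0.00771686]
240 200 [108  85 126] [0.53628564 0.0413182  0.01544874]
big ((651.3279418945312, -225.43289184570312), (66.51107025146484, 125.37675476074219), 79.27552795410156) px [327.60683761 163.78632479]
small ((518.3082885742188, -319.4521484375), (45.93519592285156, 89.91819763183594), 6.894029140472412) px [358.9047619 207.3452381]
pink ((487.4424743652344, -183.5537872314453), (47.90019989013672, 90.74990844726562), 11.805585861206055) px [314.4047619 217.       ]
dark ((481.14801025390625, 288.8466796875), (142.56607055664062, 44.97789001464844), 67.09192657470703) px [157.24324324 217.71171171]
jig ((534.6260986328125, 8.7330322265625), (105.10372924804688, 194.62393188476562), 11.200189590454102) px [252.68055556 200.88541667]
jig [[0.45, -0.123, -0.004], [0.538, 0.005, 0.013], [0.629, 0.132, 0.081]]
mb [[0.745, -0.31, -0.004], [0.788, -0.172, 0.035], [0.871, -0.048, 0.083]]
cup [[0.596, 0.397, -0.004], [0.649, 0.459, 0.003], [0.748, 0.592, 0.164]]
```

View pics/crop1.png

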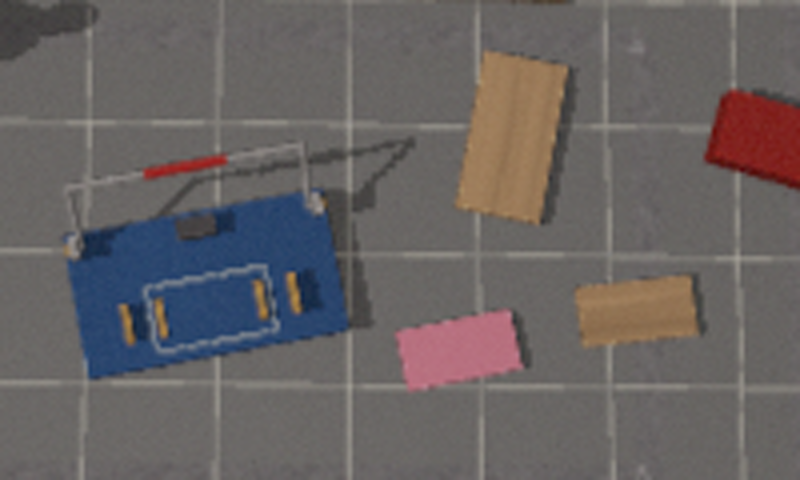

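The crop confirms the choice: the small pale board at crop (638,310) measures 46x90 mm, the dark one 45x143 mm, and the jig's outline is at crop (210,308). Next I'll measure the jig and boards more finely.

```bash
cat > m.py <<'E'
from h import *
def load(n):
    f=dict(np.load(n));return {k:(v if v.ndim else v.item()) for k,v in f.items()}
def up(f,roi,s=6):
    x0,y0,x1,y1=roi
    return cv2.resize(f["image"][y0:y1,x0:x1],None,fx=s,fy=s,interpolation=cv2.INTER_CUBIC)
def topx(p,roi,s=6): return (np.asarray(p,float)+.5)/s-.5+np.array(roi[:2])
def rects(f,mask,roi,z,s=6,mode=cv2.RETR_EXTERNAL,minA=200,hull=False):
    out=[]
    cs,_=cv2.findContours(mask.astype(np.uint8),mode,cv2.CHAIN_APPROX_NONE)
    for c in cs:
        if cv2.contourArea(c)<minA: continue
        P=ray(f,topx(c[:,0],roi,s),z)[:,:2]*1000
        r=cv2.minAreaRect(P.astype(np.float32)); out.append((cv2.contourArea(c),np.round(r[0],1),np.round(r[1],1),round(r[2],1)))
    return sorted(out,key=lambda a:-a[0])
E
python3 - <<'E'
from m import *
for n in ("top0.npz","scene0.npz"):
    f=load(n); print(n)
    if n[0]=='t': R={"low":(335,190,385,222),"dark":(125,195,190,240),"seat":(215,178,292,228)}
    else: R={"low":(142,220,190,255),"dark":(278,145,332,170),"seat":(218,168,290,225)}
    for k,roi in R.items():
        im=up(f,roi);h=cv2.cvtColor(im,cv2.COLOR_RGB2HSV).astype(int);H,S,V=h[...,0],h[...,1],h[...,2]
        if k=="low":
            print(k,rects(f,(S>65),roi,.008)[:2] )
        elif k=="dark": print(k,rects(f,(S>75),roi,.008)[:2])
        else:
            m=(S<110)&(V>130); cv2.imwrite("pics/seat_"+n[:3]+".png",np.hstack([im[:,:,::-1][:,:,:],cv2.merge([m.astype(np.uint8)*255]*3)])[:, :] if 0 else m.astype(np.uint8)*255)
            print(k,rects(f,m,roi,.018,mode=cv2.RETR_LIST)[:5])
            b=(H>100)&(H<125)&(S>110); print("blk",rects(f,b,roi,.018)[:2])
            br=(H>8)&(H<30)&(S>90); print("bars",rects(f,br,roi,.022)[:6])
            rd=((H>172)|(H<6))&(S>150); print("red",rects(f,rd,roi,.076)[:2])
E
```

```text
top0.npz
low [(16016.0, array([ 518.4, -319.4]), array([47.2, 91.3]), 6.8)]
dark [(26119.5, array([481.2, 288.9]), array([144.9,  46.6]), 67.0)]
seat [(662.5, array([460.8,  50.6]), array([ 3.5, 55.1]), 0.5), (565.5, array([477.1, -99.4]), array([43.3,  6. ]), 0.1), (349.0, array([536.7,  28.2]), array([ 5.1, 35.6]), 11.2), (343.5, array([561.8, 110.4]), array([14.8, 10.3]), 5.8), (341.0, array([460.1, -42.9]), array([ 2.5, 54.3]), 0.5)]
blk [(79499.5, array([535.6,   8. ]), array([109.5, 198.7]), 11.2)]
bars [(625.0, array([528.8, -58. ]), array([29.3,  6.6]), 11.6), (538.5, array([503.9,  65.8]), array([29. ,  5.7]), 11.8), (538.5, array([523.4, -33.3]), array([28.6,  6. ]), 10.4), (489.0, array([508.6,  41.4]), array([27.5,  5.3]), 11.7)]
red []
scene0.npz
low [(14481.5, array([ 520.2, -321.1]), array([53.6, 93.9]), 7.0)]
dark [(10720.0, array([484.3, 285.1]), array([145.2,  49.8]), 67.1)]
seat [(2327.5, array([463.2,  14.8]), array([76.7, 60. ]), 70.4), (2213.5, array([673.,  13.]), array([27.7, 94.5]), 9.4), (895.0, array([476. , -72.9]), array([19.6, 82.4]), 12.1), (825.0, array([473.3, 123. ]), array([13.9, 49.7]), 1.2), (686.5, array([ 571.7, -142.8]), array([39.1, 10. ]), 88.3)]
blk [(40022.0, array([541.1,   3.3]), array([114.1, 205.4]), 11.4)]
bars [(715.5, array([526.2, -57.3]), array([30.8, 12.3]), 11.6), (565.0, array([502.4,  65.6]), array([29.6, 12. ]), 8.2), (408.0, array([524.5, -34.6]), array([27. ,  8.2]), 12.3), (230.0, array([511.7,  39.4]), array([20.3,  7.1]), 5.0)]
red [(1251.5, array([614.6,  25.1]), array([11.3, 60.8]), 12.1)]
```

View pics/seat_top.png

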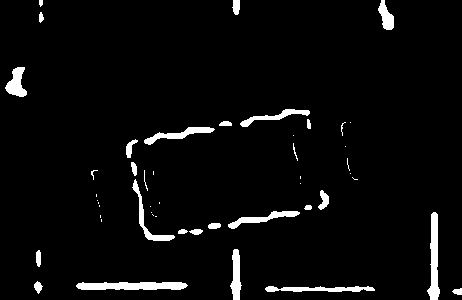

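Run:
```python
from m import *
f=load("top0.npz");roi=(215,178,292,228)
im=up(f,roi);h=cv2.cvtColor(im,cv2.COLOR_RGB2HSV).astype(int)
m=(h[...,1]<110)&(h[...,2]>130)
v,u=np.nonzero(m);P=ray(f,topx(np.c_[u,v],roi),.018)[:,:2]*1000
a=np.radians(11.25);R=np.array([[np.cos(a),np.sin(a)],[-np.sin(a),np.cos(a)]])
L=(P-[516.1,4.0])@R.T
def med(s,k): return np.round(np.median(L[s][:,k]),1),s.sum(), np.degrees(np.polyfit(L[s][:,1-k],L[s][:,k],1)[0]).round(2)
x,y=L.T
for sg in(1,-1):
    print("x edge",sg,med((abs(x-24.5*sg)<5)&(abs(y)<40),0)); print("y edge",sg,med((abs(y-45.5*sg)<4)&(abs(x)<20),1))
s=arm.get_state();print(s["t"],s["eef_pos"])
```

```text
x edge 1 (np.float64(24.9), np.int64(770), np.float64(-0.16))
y edge 1 (np.float64(45.3), np.int64(304), np.float64(-0.15))
x edge -1 (np.float64(-24.2), np.int64(705), np.float64(-0.27))
y edge -1 (np.float64(-45.2), np.int64(77), np.float64(0.97))
0.1 [ 0.29276628 -0.60803071  0.40382076]
```

```bash
python3 -m handwheel '[[2.2,2.8,0,0.12],[2.2,2.8,0,0.12],[2.2,2.8,0,0.12],[2.2,2.8,0,0.12],[2.2,2.8,0,0.12],[2.2,2.8,0,0.12],[2.2,2.8,0,0.12],[2.2,2.8,0,0.12],[2.2,2.8,-1,0.12],[2.2,2.8,-2,0.12],[0.5,0.86,-3,0.042],[0,0,-3,0],[0,0,-3,0],[0,0,-2,0],[0,0,-1,0],[0,0,0,0],[0,0,0,0]]' 0 20
```

```text
t: 1.8
eef_pos: [0.5182, -0.3198, 0.2554]
ee_rot: [-3.141, -0.001, -1.451]
force: [0.1, -0.2, 0.3]
width: 0.0874
```

```bash
python3 -m handwheel '[[0,0,-2,0],[0,0,-2,0],[0,0,-2,0],[0,0.04,-1,0],[0,0,-0.5,0],[0,0,0,0],[0,0,0,0]]' 0 20
python3 - <<'E'
from m import *
f=arm.grab_frame("scene");save(f,"g1.png",(100,150,260,290),4)
E
```

```text
t: 2.5
eef_pos: [0.5183, -0.3193, 0.1807]
ee_rot: [-3.14, -0.001, -1.451]
force: [-0.1, -0.1, -0.3]
width: 0.0875
```

View pics/g1.png

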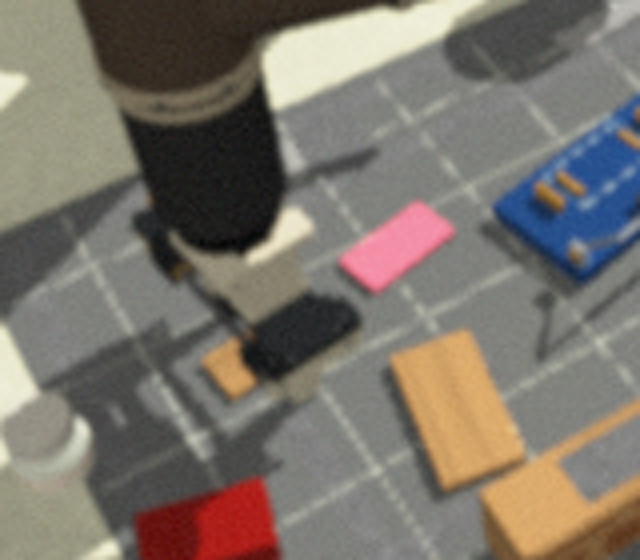

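The picture shows the fingers straddling the small pale board at crop (230,365), clear of its neighbours. Closing now.

```bash
python3 -m handwheel '[[0,0,0,0],[0,0,0,0],[0,0,0,0],[0,0,0,0],[0,0,0,0],[0,0,0,0],[0,0,0,0],[0,0,0,0]]' 1 20
```

```text
t: 3.35
eef_pos: [0.5178, -0.3191, 0.1796]
ee_rot: [3.141, 0.0, -1.451]
force: [-0.9, -0.9, -0.3]
width: 0.0457
```

```bash
python3 -m handwheel '[[0,0,1,0],[0,0,3,0],[0,0,3,0],[0,1.5,3,0],[0,3,0,0],[0,4,0,0],[0,4,0,0.02],[0,4,0,0.02],[0,4,0,0.02],[0,4,0,0.017],[0,4,0,0],[0,2.5,0,0],[-0.15,1.3,0,0],[0,0,0,0],[0,0,0,0]]' 1 20
python3 - <<'E'
from m import *
f=arm.grab_frame("scene");save(f,"g2.png",(180,80,340,220),4)
f=arm.grab_frame("top");save(f,"g2t.png",(180,130,340,250),4)
E
```

```text
t: 4.85
eef_pos: [0.5162, 0.0036, 0.28]
ee_rot: [-3.141, -0.0, -1.373]
force: [1.1, -0.0, -0.3]
width: 0.0456
```

View pics/g2.png

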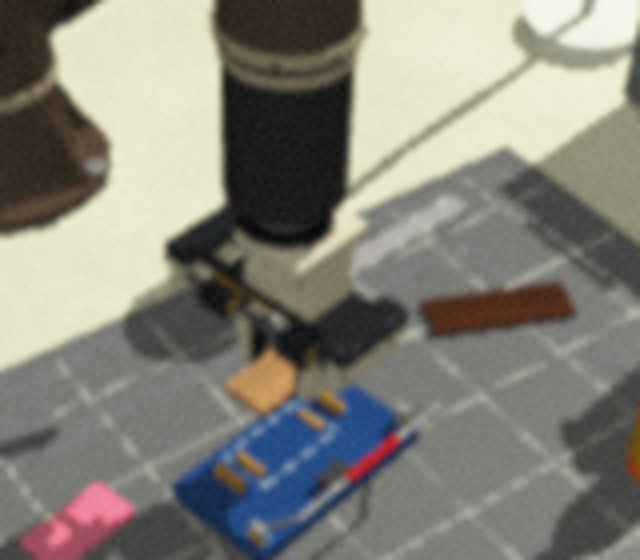

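View pics/g2t.png

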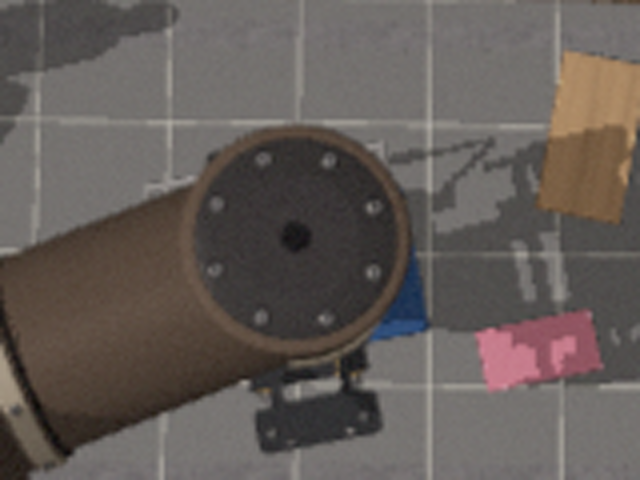

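```bash
python3 -m handwheel '[[0.02,0.04,-2,0],[0,0,-2,0],[0,0,-2,0],[0,0,-1,0],[0,0,-0.2,0],[0,0,-0.1,0],[0,0,0,0]]' 1 20;python3 -m handwheel '[[0,0,-0.1,0],[0,0,-0.1,0],[0,0,0,0]]' 1 20
```

```text
t: 5.65
eef_pos: [0.5169, 0.0042, 0.2073]
ee_rot: [-3.141, 0.0, -1.374]
force: [0.5, 0.1, 0.2]
width: 0.0455
t: 5.95
eef_pos: [0.5166, 0.0043, 0.2049]
ee_rot: [-3.141, 0.0, -1.374]
force: [-0.4, 0.4, -0.2]
width: 0.0455
```

```bash
python3 -m handwheel '[[0,0,-0.1,0],[0,0,0,0]]';python3 -m handwheel '[[0,0,-0.1,0],[0,0,0,0]]'
```

```text
t: 6.15
eef_pos: [0.5165, 0.0043, 0.2036]
ee_rot: [3.142, 0.0, -1.374]
force: [-0.1, 0.0, 0.2]
width: 0.0457
t: 6.35
eef_pos: [0.5166, 0.0043, 0.2028]
ee_rot: [-3.142, -0.0, -1.374]
force: [-1.1, -0.1, 4.8]
width: 0.0455
```

```bash
python3 -m handwheel '[[0,0,-0.05,0],[0,0,-0.05,0],[0,0,0,0]]' 1 40;python3 -m handwheel '[[0,0,-0.1,0],[0,0,0,0]]';python3 -m handwheel '[[0,0,-0.1,0],[0,0,0,0]]'
```

```text
t: 6.65
eef_pos: [0.5165, 0.0044, 0.202]
ee_rot: [-3.141, 0.0, -1.374]
force: [-2.7, 2.7, 7.2]
width: 0.0449
t: 6.85
eef_pos: [0.5166, 0.0043, 0.2011]
ee_rot: [-3.141, -0.0, -1.374]
force: [-3.2, 1.7, 7.7]
width: 0.045
t: 7.05
eef_pos: [0.5166, 0.0043, 0.2003]
ee_rot: [-3.141, -0.0, -1.374]
force: [-3.0, 2.1, 10.2]
width: 0.0452
```

```bash
for i in 1 2 3; do python3 -m handwheel '[[0,0,-0.07,0],[0,0,0,0]]' | grep -E "pos|force"; done
```

```text
eef_pos: [0.5166, 0.0043, 0.1997]
force: [-3.8, 0.9, 10.1]
eef_pos: [0.5166, 0.0043, 0.199]
force: [-4.0, 0.9, 11.8]
eef_pos: [0.5166, 0.0043, 0.1983]
force: [-4.3, 0.7, 11.2]
```

```bash
for i in 1 2 3; do python3 -m handwheel '[[0,0,-0.04,0],[0,0,0,0]]' | grep -E "pos|force"; done
```

```text
eef_pos: [0.5166, 0.0043, 0.1979]
force: [-3.4, 1.4, 12.5]
eef_pos: [0.5166, 0.0043, 0.1976]
force: [-3.7, 0.6, 12.1]
eef_pos: [0.5166, 0.0043, 0.1975]
force: [-6.1, 0.6, 17.2]
```

```bash
for i in 1 2 ; do python3 -m handwheel '[[0,0,-0.04,0],[0,0,0,0]]' | grep -E "pos|force"; done
```

```text
eef_pos: [0.5166, 0.0043, 0.1975]
force: [-7.7, 0.6, 20.9]
eef_pos: [0.5166, 0.0043, 0.1975]
force: [-8.4, 1.9, 25.7]
```

```bash
python3 - <<'E'
from m import *
f=load("top0.npz");a=.197
for u,v in((248,186),(249,186),(249,187),(247,187)):
    p=dpt(f,u,v); 
    for z in(.018,.03):
        q=ray(f,(u,v),z)[0]; d=q[:2]-[.5164,.004]; print(u,v,p.round(3),f["image"][v,u],(d@[np.cos(a),np.sin(a)]).round(3),(d@[-np.sin(a),np.cos(a)]).round(3))
print(arm.get_state()["moment"])
E
python3 -m handwheel '[[0,0,0.1,0],[0,0,0,0]]'
```

```text
248 186 [0.577 0.018 0.033] [67 64 64] 0.064 0.001
248 186 [0.577 0.018 0.033] [67 64 64] 0.062 0.001
249 186 [0.577 0.015 0.031] [69 67 66] 0.063 -0.002
249 186 [0.577 0.015 0.031] [69 67 66] 0.062 -0.001
249 187 [0.575 0.015 0.027] [71 66 68] 0.06 -0.001
249 187 [0.575 0.015 0.027] [71 66 68] 0.059 -0.001
247 187 [0.574 0.021 0.033] [68 64 64] 0.061 0.005
247 187 [0.574 0.021 0.033] [68 64 64] 0.06 0.005
[ 0.6229111   3.46348393 -0.10336193]
t: 8.85
eef_pos: [0.5166, 0.0042, 0.1975]
ee_rot: [-3.141, -0.0, -1.373]
force: [-3.7, 1.3, 13.3]
width: 0.0458
```

```bash
python3 -m handwheel '[[0,0,0.02,0],[0,0,0,0],[0,0,0,0],[0,0,0,0]]' 0.38 40; python3 -m handwheel '[[0,0,1,0],[0,0,3,0],[0,0,3,0],[-1,-4,2,0],[-1,-4,2,0],[-1,-4,2,0],[-1,-4,0,0],[0,-2,0,0],[0,0,0,0]]' 0.38 40
python3 - <<'E'
from m import *
f=arm.grab_frame("top");np.savez("t3.npz",**f);save(f,"t3.png",(200,150,320,240),6)
f=arm.grab_frame("scene");np.savez("s3.npz",**f);save(f,"s3.png",(200,150,320,240),6)
E
```

```text
t: 9.25
eef_pos: [0.5165, 0.0042, 0.1965]
ee_rot: [3.141, -0.0, -1.374]
force: [-0.8, 0.3, 0.6]
width: 0.0541
t: 10.15
eef_pos: [0.476, -0.1779, 0.3277]
ee_rot: [-3.141, -0.0, -1.377]
force: [-0.7, 1.3, -0.9]
width: 0.0541
```

View pics/t3.png

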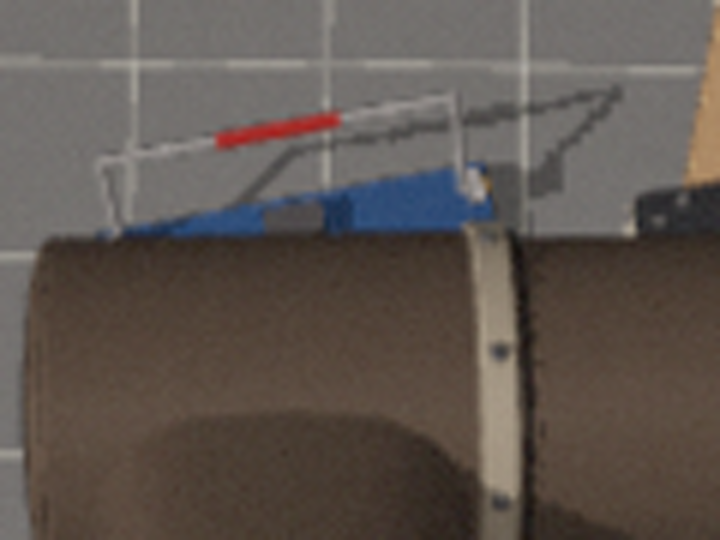

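View pics/s3.png

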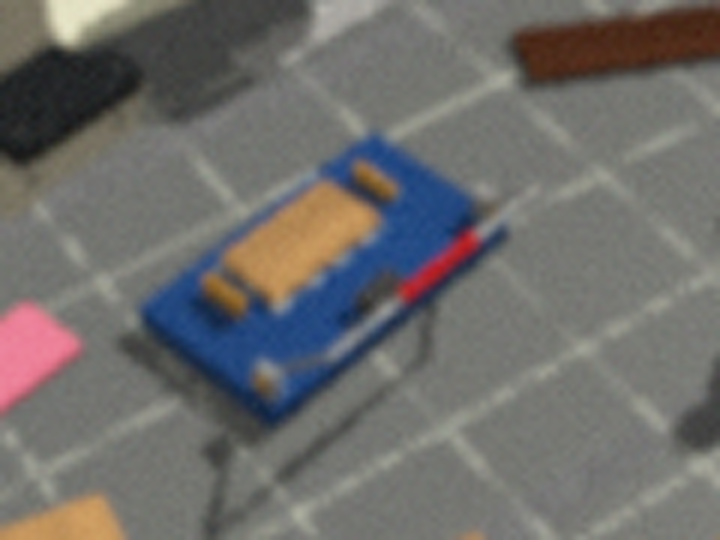

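The scene view shows the lower board inside the outline at crop (300,240), apparently flat. The arm covers the jig in the top view. Now I'll press each end with the closed fingers.

```bash
python3 -m handwheel '[[1.2,3.6,0,0],[1.2,3.6,-1,0],[1.2,3.6,-2,0],[1.2,3.6,-2.5,0],[0,0,-3,0],[0,0,-2,0],[0,0,-0.8,0],[0,0,0,0],[0,0,0,0]]' 1 20; python3 -m handwheel '[[0,0,-0.2,0],[0,0,-0.2,0],[0,0,-0.2,0],[0,0,0,0]]'
```

```text
t: 11.15
eef_pos: [0.525, -0.0314, 0.2146]
ee_rot: [-3.141, -0.0, -1.373]
force: [-0.4, -0.8, 0.5]
width: 0.0005
t: 11.55
eef_pos: [0.5245, -0.0319, 0.2078]
ee_rot: [-3.141, 0.0, -1.374]
force: [0.7, 0.2, 0.5]
width: 0.0005
```

```bash
python3 -m handwheel '[[0,-0.1,-0.15,0],[0,0,-0.1,0],[0,0,0,0]]'; for i in 1 2 3; do python3 -m handwheel '[[0,0,-0.07,0],[0,0,0,0]]' | grep -E "pos|force"; done
```

```text
t: 11.85
eef_pos: [0.5245, -0.0328, 0.2051]
ee_rot: [3.141, -0.0, -1.374]
force: [-0.6, 0.9, -0.1]
width: 0.0005
eef_pos: [0.5246, -0.0328, 0.2045]
force: [0.2, -0.7, -0.5]
eef_pos: [0.5246, -0.0327, 0.2044]
force: [-1.9, 0.5, 6.8]
eef_pos: [0.5246, -0.0327, 0.2043]
force: [-3.9, 1.1, 13.6]
```

```bash
python3 -m handwheel '[[0,0,-0.08,0],[0,0,0,0]]' | grep -E "pos|force"; python3 -m handwheel '[[0,0,0.3,0],[0,0,0.5,0],[0,0,0.5,0],[-0.5,2.5,0,0],[-0.5,2.5,0,0],[-0.5,2.4,-0.4,0],[0,0,-0.4,0],[0,0,0,0]]';  for i in 1 2 3; do python3 -m handwheel '[[0,0,-0.07,0],[0,0,0,0]]' | grep -E "pos|force"; done
```

```text
eef_pos: [0.5246, -0.0327, 0.2043]
force: [-7.4, 1.6, 22.8]
t: 13.45
eef_pos: [0.5093, 0.0416, 0.207]
ee_rot: [3.141, -0.0, -1.373]
force: [-0.4, -0.9, 0.0]
width: 0.0004
eef_pos: [0.5096, 0.0406, 0.2066]
force: [-0.4, -0.7, 1.3]
eef_pos: [0.5096, 0.0408, 0.206]
force: [0.2, 0.5, -0.4]
eef_pos: [0.5095, 0.0411, 0.2052]
force: [0.1, -0.4, -0.6]
```

```bash
for i in 1 2 3 4 ; do python3 -m handwheel '[[0,0,-0.07,0],[0,0,0,0]]' | grep -E "pos|force"; done
```

```text
eef_pos: [0.5095, 0.0413, 0.2045]
force: [-0.2, -0.1, 0.3]
eef_pos: [0.5095, 0.0413, 0.2044]
force: [-2.3, 0.8, 7.2]
eef_pos: [0.5095, 0.0413, 0.2043]
force: [-4.9, 0.0, 15.4]
eef_pos: [0.5095, 0.0413, 0.2043]
force: [-7.0, 1.1, 22.5]
```

```bash
python3 -m handwheel '[[0,0,1.2,0],[0,0,3,0],[0,0,3,0],[-0.4,3.5,3,-0.08],[-0.4,3.5,0,-0.08],[-0.4,3.5,0,-0.09],[-0.4,3.5,0,-0.09],[-0.4,3.5,0,-0.09],[-0.4,3.5,0,-0.09],[-0.43,3.76,0,-0.08],[0,0,0,0],[0,0,0,0]]' 0 20
python3 - <<'E'
from m import *
f=arm.grab_frame("top");np.savez("t4.npz",**f);save(f,"t4.png",(200,150,320,240),6)
E
```

```text
t: 16.05
eef_pos: [0.4809, 0.2897, 0.3043]
ee_rot: [3.141, -0.0, -1.972]
force: [0.1, -0.7, 1.0]
width: 0.0863
```

View pics/t4.png

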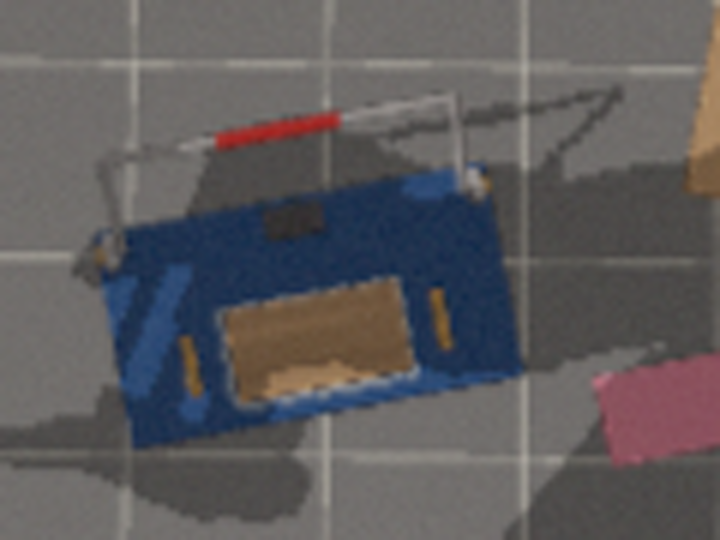

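The top view shows the board inside the outline at crop (318,342) with an even margin. I'll measure it.

Run:
```python
from m import *
f=load("t4.npz");roi=(232,190,275,225)
im=up(f,roi);h=cv2.cvtColor(im,cv2.COLOR_RGB2HSV).astype(int)
for S0 in(60,80): print(rects(f,(h[...,0]>5)&(h[...,0]<25)&(h[...,1]>S0),roi,.026)[:1])
a=.197;d=lambda p:((np.array(p)-[516.4,4.0])@np.array([[np.cos(a),-np.sin(a)],[np.sin(a),np.cos(a)]]))
r=rects(f,(h[...,0]>5)&(h[...,0]<25)&(h[...,1]>70),roi,.026)[0];print(d(r[1]))
```

```text
[(15627.0, array([517. ,   3.5]), array([46.1, 87.8]), 11.7)]
[(14870.0, array([517. ,   3.6]), array([44.9, 86.5]), 11.7)]
[ 0.41203779 -0.49012739]
```

```bash
python3 -m handwheel '[[0.02,-0.08,-3,0],[0,0,-3,0],[0,0,-3,0],[0,0,-2,0],[0,0,-1,0],[0,0,-0.4,0],[0,0,0,0],[0,0,0,0]]' 0 20; python3 -m handwheel '[[0,0,0,0],[0,0,0,0],[0,0,0,0],[0,0,0,0],[0,0,0,0],[0,0,0,0],[0,0,0,0],[0,0,0,0]]' 1 20
```

```text
t: 16.9
eef_pos: [0.4818, 0.2882, 0.1815]
ee_rot: [-3.141, 0.001, -1.974]
force: [0.4, 0.3, 0.5]
width: 0.0879
t: 17.7
eef_pos: [0.4814, 0.2881, 0.1805]
ee_rot: [3.142, -0.0, -1.974]
force: [-1.1, -0.5, 0.8]
width: 0.0454
```

```bash
python3 -m handwheel '[[0,0,1,0],[0,0,3,0],[0,0,3,0],[0,-1.5,3.5,0],[0.4,-3,0,0.07],[0.4,-4,0,0.09],[0.5,-4,0,0.09],[0.5,-4,0,0.09],[0.5,-4,0,0.09],[0.5,-4,0,0.09],[0.5,-3,0,0.08],[0.23,-1,0,0],[0,0,0,0],[0,0,0,0]]' 1 30
python3 - <<'E'
from m import *
f=arm.grab_frame("scene");save(f,"g5.png",(180,80,340,220),4)
E
```

```text
t: 19.1
eef_pos: [0.5168, 0.0033, 0.2858]
ee_rot: [-3.141, 0.0, -1.375]
force: [-0.8, -0.1, 0.1]
width: 0.0455
```

View pics/g5.png

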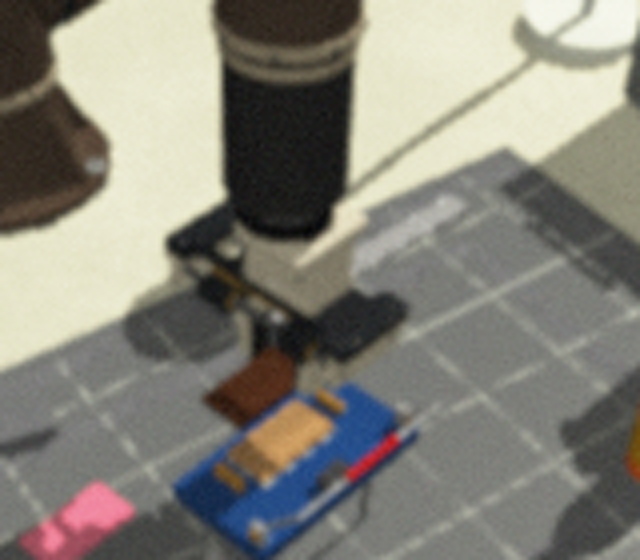

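The dark board is held level over the jig, with one end showing at crop (255,385). Lowering now.

```bash
python3 -m handwheel '[[0,0,-2,0],[0,0,-2,0],[0,0,-2,0],[0,0,-0.7,0],[0,0,-0.3,0],[0,0,0,0],[0,0,0,0]]' 1 40;for i in 1 2 3; do python3 -m handwheel '[[0,0,-0.1,0],[0,0,0,0]]' | grep -E "pos|force"; done
```

```text
t: 19.85
eef_pos: [0.5171, 0.0034, 0.2163]
ee_rot: [-3.14, 0.0, -1.373]
force: [-0.5, -0.5, 0.7]
width: 0.0449
eef_pos: [0.5169, 0.0031, 0.215]
force: [0.2, -0.6, -0.2]
eef_pos: [0.5167, 0.003, 0.2135]
force: [-0.8, 0.3, -0.8]
eef_pos: [0.5167, 0.003, 0.2123]
force: [-0.7, 0.4, -1.2]
```

```bash
for i in 1 2 3 4 5; do python3 -m handwheel '[[0,0,-0.1,0],[0,0,0,0]]' | grep -E "pos|force"; done
```

```text
eef_pos: [0.5168, 0.0031, 0.2114]
force: [0.1, -0.4, 0.6]
eef_pos: [0.5168, 0.0031, 0.2107]
force: [-0.6, 0.9, 2.9]
eef_pos: [0.5168, 0.0031, 0.2099]
force: [-2.0, 0.4, 6.7]
eef_pos: [0.5168, 0.003, 0.2091]
force: [-2.4, 0.2, 8.9]
eef_pos: [0.5168, 0.0029, 0.2082]
force: [-3.4, 0.2, 10.8]
```

```bash
for i in 1 2 3 4 5; do python3 -m handwheel '[[0,0,-0.05,0],[0,0,0,0]]' | grep -E "pos|force"; done
```

```text
eef_pos: [0.5168, 0.003, 0.2078]
force: [-4.1, -0.0, 11.7]
eef_pos: [0.5168, 0.0029, 0.2073]
force: [-2.7, -0.5, 10.4]
eef_pos: [0.5168, 0.003, 0.207]
force: [-4.7, 0.0, 13.6]
eef_pos: [0.5168, 0.003, 0.2067]
force: [-5.0, 0.0, 16.6]
eef_pos: [0.5168, 0.0031, 0.2064]
force: [-6.3, 0.8, 18.9]
```

```bash
python3 -m handwheel '[[0,0,-0.05,0],[0,0,0,0]]' | grep -E "pos|force";python3 -m handwheel '[[0,0,0.1,0],[0,0,0,0]]'| grep -E "pos|force"; python3 -m handwheel '[[0,0,0.05,0],[0,0,0,0],[0,0,0,0],[0,0,0,0]]' 0.38 40; python3 -m handwheel '[[0,0,0.6,0],[0,0,1,0],[0,0,2,0],[0.6,-3,0,0],[0.65,-3.2,0,0],[0,0,0,0]]' 0.38
```

```text
eef_pos: [0.5167, 0.003, 0.2063]
force: [-8.2, 0.8, 24.4]
eef_pos: [0.5168, 0.003, 0.2064]
force: [-4.1, 0.9, 12.0]
t: 23.25
eef_pos: [0.5167, 0.003, 0.2057]
ee_rot: [3.141, -0.0, -1.374]
force: [-0.7, -0.4, -0.7]
width: 0.0543
t: 23.85
eef_pos: [0.5297, -0.0611, 0.243]
ee_rot: [-3.14, -0.0, -1.376]
force: [-1.1, 0.6, -0.2]
width: 0.054
```

```bash
python3 -m handwheel '[[-0.05,0.3,-0.5,0],[0,0,-1,0],[0,0,-1,0],[0,0,-0.2,0],[0,0,0,0],[0,0,0,0]]' 1 20 ; for i in 1 2 3 4 5; do python3 -m handwheel '[[0,0,-0.07,0],[0,0,0,0]]' | grep -E "pos|force"; done
```

```text
t: 24.45
eef_pos: [0.5289, -0.0556, 0.2149]
ee_rot: [3.141, -0.0, -1.373]
force: [0.7, -0.2, 0.4]
width: 0.0118
eef_pos: [0.5289, -0.0559, 0.2145]
force: [-0.3, -0.2, -0.1]
eef_pos: [0.5287, -0.056, 0.2136]
force: [0.6, 0.3, 0.2]
eef_pos: [0.5287, -0.056, 0.2128]
force: [1.2, 0.6, 0.4]
eef_pos: [0.5288, -0.056, 0.2122]
force: [-0.8, 0.4, 2.0]
eef_pos: [0.5289, -0.056, 0.212]
force: [-2.3, -0.1, 7.5]
```

```bash
for i in 1 2; do python3 -m handwheel '[[0,0,-0.07,0],[0,0,0,0]]' | grep -E "pos|force"; done; python3 -m handwheel '[[0,0,0.5,0],[0,0,1,0],[-0.6,3,0,0],[-0.6,3,0,0],[-0.6,3,0,0],[-0.6,3,0,0],[0,0,-0.8,0],[0,0,0,0],[0,0,0,0]]';  for i in 1 2 3; do python3 -m handwheel '[[0,0,-0.07,0],[0,0,0,0]]' | grep -E "pos|force"; done
```

```text
eef_pos: [0.5289, -0.0562, 0.2117]
force: [-2.6, -1.8, 10.0]
eef_pos: [0.5289, -0.0562, 0.2115]
force: [-4.6, -1.4, 16.3]
t: 26.75
eef_pos: [0.5047, 0.0637, 0.217]
ee_rot: [3.141, -0.0, -1.374]
force: [0.2, -0.5, -0.3]
width: 0.0009
eef_pos: [0.5049, 0.0634, 0.2164]
force: [0.9, 0.2, -0.2]
eef_pos: [0.5048, 0.0637, 0.2156]
force: [1.2, 1.1, 0.1]
eef_pos: [0.5047, 0.064, 0.2149]
force: [-0.4, 0.6, 0.5]
```

```bash
for i in 1 2 3 4 5 6 7; do python3 -m handwheel '[[0,0,-0.05,0],[0,0,0,0]]' | grep -E "pos|force"; done
```

```text
eef_pos: [0.5047, 0.0641, 0.2144]
force: [-0.3, -0.1, 0.6]
eef_pos: [0.5047, 0.0641, 0.2139]
force: [-0.4, -0.1, -0.1]
eef_pos: [0.5047, 0.0641, 0.2134]
force: [0.6, -0.1, 0.6]
eef_pos: [0.5047, 0.064, 0.2129]
force: [0.4, 0.1, 0.1]
eef_pos: [0.5048, 0.0641, 0.2125]
force: [-0.2, -0.0, -0.0]
eef_pos: [0.5048, 0.0641, 0.2124]
force: [-2.0, 1.1, 4.9]
eef_pos: [0.5048, 0.0641, 0.2122]
force: [-3.4, 0.1, 8.9]
```

```bash
for i in 1 2 3; do python3 -m handwheel '[[0,0,-0.06,0],[0,0,0,0]]' | grep -E "pos|force"; done
```

```text
eef_pos: [0.5047, 0.0642, 0.2119]
force: [-4.1, 2.1, 12.2]
eef_pos: [0.5047, 0.0643, 0.2115]
force: [-6.7, 2.2, 17.1]
eef_pos: [0.5047, 0.0643, 0.2114]
force: [-8.0, 2.9, 22.4]
```

```bash
python3 -m handwheel '[[0,0,0.5,0],[0,0,0.8,0],[0.6,-3,0,0],[0.6,-3,0,0],[0,0,-0.6,0],[0,0,0,0],[0,0,0,0]]'
python3 - <<'E'
from m import *
f=arm.grab_frame("scene");np.savez("s6.npz",**f);save(f,"s6.png",(200,130,320,230),6)
E
for i in 1 2 3 4 5 6; do python3 -m handwheel '[[0,0,-0.05,0],[0,0,0,0]]' | grep -E "pos|force"; done
```

```text
t: 30.05
eef_pos: [0.5167, 0.0043, 0.2166]
ee_rot: [3.141, -0.0, -1.374]
force: [-0.2, 0.3, 1.1]
width: 0.0001
eef_pos: [0.5167, 0.0046, 0.2162]
force: [-0.3, 0.6, 0.3]
eef_pos: [0.5167, 0.0043, 0.2157]
force: [0.3, 0.3, 0.1]
eef_pos: [0.5167, 0.0041, 0.2151]
force: [0.1, -0.1, 0.3]
eef_pos: [0.5167, 0.004, 0.2146]
force: [0.6, 0.5, 0.5]
eef_pos: [0.5167, 0.004, 0.2141]
force: [0.5, -0.3, -0.5]
eef_pos: [0.5167, 0.004, 0.2136]
force: [1.2, -0.3, 0.2]
```

View pics/s6.png

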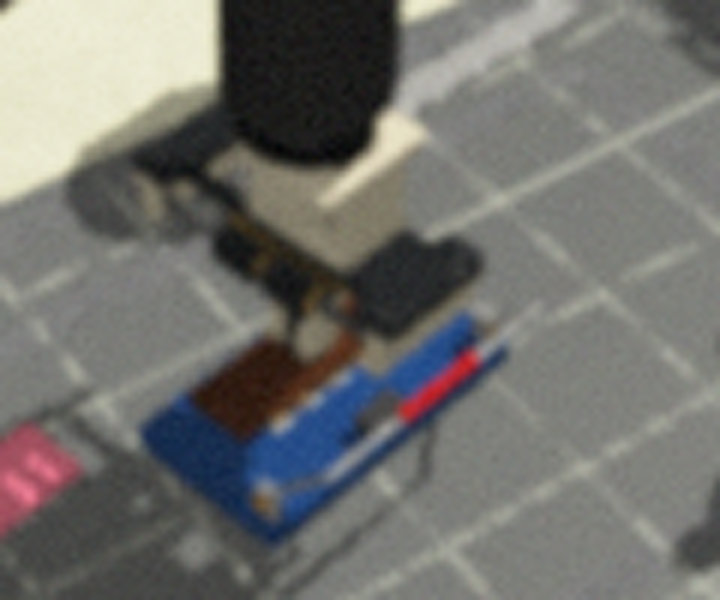

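```bash
for i in 1 2 3 4 5 6; do python3 -m handwheel '[[0,0,-0.04,0],[0,0,0,0]]' | grep -E "pos|force"; done
```

```text
eef_pos: [0.5167, 0.004, 0.2132]
force: [-0.5, 0.3, -0.5]
eef_pos: [0.5167, 0.0041, 0.2128]
force: [0.3, -0.4, 1.1]
eef_pos: [0.5168, 0.0041, 0.2125]
force: [0.9, 0.1, -0.6]
eef_pos: [0.5168, 0.0041, 0.2124]
force: [-0.9, -0.6, 5.2]
eef_pos: [0.5167, 0.0041, 0.2124]
force: [-3.3, 0.4, 10.2]
eef_pos: [0.5167, 0.0041, 0.2123]
force: [-4.6, 0.6, 13.6]
```

```bash
for i in 1 2; do python3 -m handwheel '[[0,0,-0.06,0],[0,0,0,0]]' | grep -E "pos|force"; done;  python3 -m handwheel '[[0,0,0.5,0],[0,0,0.7,0],[0.6,-3,0,0],[0.6,-3.1,0,0],[0,0,-0.7,0],[0,0,0,0],[0,0,0,0]]';  for i in 1 2 3 ; do python3 -m handwheel '[[0,0,-0.05,0],[0,0,0,0]]' | grep -E "pos|force"; done
```

```text
eef_pos: [0.5167, 0.0041, 0.2123]
force: [-7.7, 1.6, 19.8]
eef_pos: [0.5167, 0.0041, 0.2123]
force: [-10.3, 1.3, 27.0]
t: 33.6
eef_pos: [0.5286, -0.0567, 0.2149]
ee_rot: [3.141, -0.0, -1.374]
force: [0.3, 1.0, -0.0]
width: 0.0006
eef_pos: [0.5288, -0.0563, 0.2147]
force: [0.1, 0.4, -0.4]
eef_pos: [0.5287, -0.0566, 0.2141]
force: [-0.1, 0.5, 1.1]
eef_pos: [0.5287, -0.0569, 0.2135]
force: [0.1, -0.8, 0.0]
```

```bash
for i in 1 2 3 4; do python3 -m handwheel '[[0,0,-0.04,0],[0,0,0,0]]' | grep -E "pos|force"; done
```

```text
eef_pos: [0.5287, -0.057, 0.2131]
force: [-0.3, 1.0, -0.1]
eef_pos: [0.5287, -0.057, 0.2127]
force: [0.1, 0.7, -0.6]
eef_pos: [0.5288, -0.057, 0.2124]
force: [-0.3, -0.3, 0.4]
eef_pos: [0.5288, -0.057, 0.2121]
force: [-1.0, -1.5, 1.3]
```

```bash
python3 -m handwheel '[[0,0,1,0],[0,0,3,0],[0,0,3,0],[0,0.7,2.5,0],[2,1.4,0,0],[3,2,0,0],[3,2,0,0],[3,2,0,0],[1,0.65,0,0],[0,0,0,0],[0,0,0,0]]' 1 20
python3 - <<'E'
from m import *
f=arm.grab_frame("top");np.savez("t7.npz",**f);save(f,"t7.png",(190,110,330,240),5)
f=arm.grab_frame("scene");np.savez("s7.npz",**f);save(f,"s7.png",(180,110,320,230),5)
E
```

```text
t: 36.1
eef_pos: [0.6481, 0.0304, 0.3069]
ee_rot: [3.141, 0.0, -1.374]
force: [0.4, -0.2, 0.1]
width: 0.0003
```

View pics/t7.png

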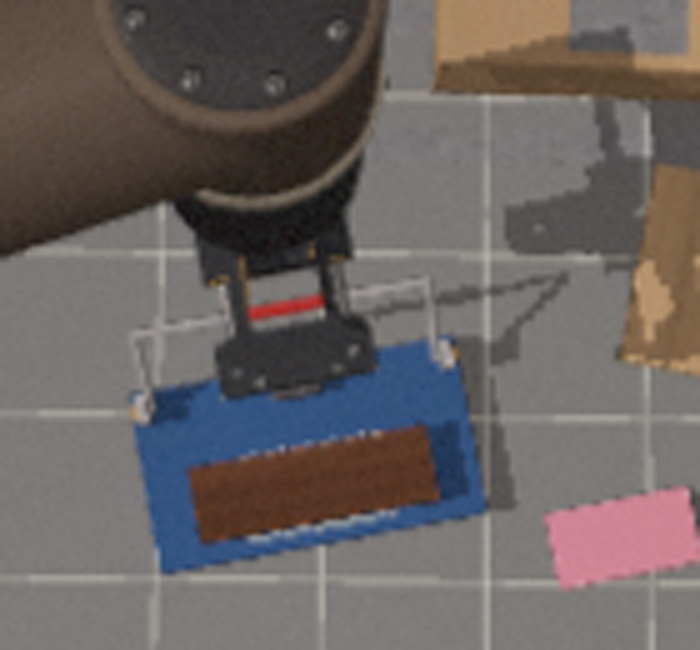

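View pics/s7.png

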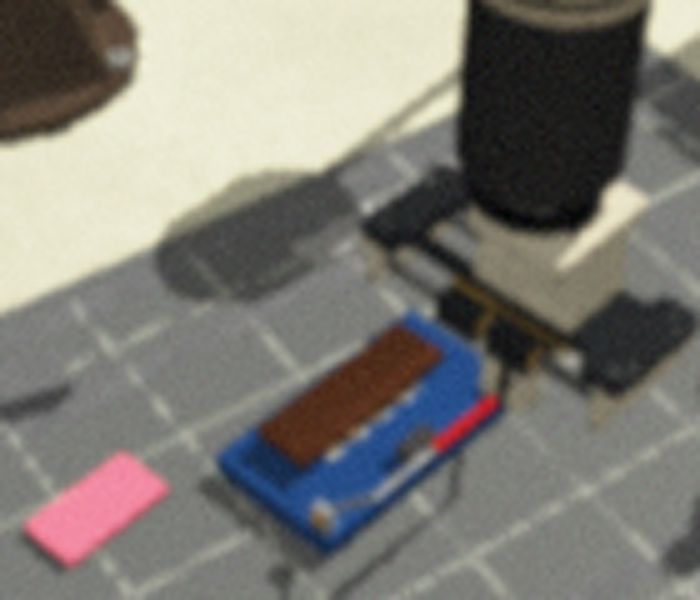

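Run:
```python
from m import *
f=load("t7.npz");roi=(220,190,285,225)
im=up(f,roi);h=cv2.cvtColor(im,cv2.COLOR_RGB2HSV).astype(int)
m=((h[...,0]<15)|(h[...,0]>170))&(h[...,1]>90)
a=.197;d=lambda p:((np.array(p)-[516.4,4.0])@np.array([[np.cos(a),-np.sin(a)],[np.sin(a),np.cos(a)]]))
for m in (m,m&(h[...,1]>110)):
    r=rects(f,m,roi,.034)[0];print(r,d(r[1]))
C=cloud(f)
cs=C[190:225,220:285]
def jz(y,x=0):
    p=proj(f,[[.5164+x*np.cos(a)-y*np.sin(a),.004+x*np.sin(a)+y*np.cos(a),.034]])[0].round().astype(int)
    return np.median(C[p[1]-1:p[1]+2,p[0]-2:p[0]+3,2]).round(4)
print([jz(y) for y in(-.063,-.04,-.02,0,.02,.04,.063)])
g=load("s7.npz");C=cloud(g);f=g;print([jz(y) for y in(-.063,-.04,-.02,0,.02,.04,.063)])
```

```text
(24429.0, array([516.5,   4.3]), array([ 44.5, 142.3]), 11.1) [0.15678429 0.27462463]
(23720.5, array([516.2,   4.4]), array([ 43.3, 141.6]), 11.3) [-0.11784034  0.43140892]
[np.float64(0.0349), np.float64(0.035), np.float64(0.0351), np.float64(0.0347), np.float64(0.0345), np.float64(0.0339), np.float64(0.0353)]
[np.float64(0.0337), np.float64(0.0332), np.float64(0.0327), np.float64(0.0328), np.float64(0.0325), np.float64(0.0331), np.float64(0.032)]
```

The stack is centred within 0.5 mm and level, seen at top crop (318,485). Next is the bail: I'll lower the closed fingers behind the sleeve and push.

```bash
python3 -m handwheel '[[0,0,-2,0],[0,0,-2,0],[0,0,-2,0],[0,0,-1.1,0],[0,0,0,0],[0,0,0,0]]'; python3 -m handwheel '[[-0.49,-0.1,0,0],[-0.49,-0.1,0,0],[-0.49,-0.1,0,0],[-0.49,-0.1,0,0],[-0.49,-0.1,0,0],[0,0,0,0]]'
python3 - <<'E'
from m import *
f=arm.grab_frame("scene");save(f,"s8.png",(180,110,320,230),5)
E
```

```text
t: 36.8
eef_pos: [0.6488, 0.0304, 0.2367]
ee_rot: [-3.141, -0.0, -1.374]
force: [1.0, -0.1, 0.2]
width: 0.0006
t: 37.4
eef_pos: [0.6279, 0.0265, 0.2402]
ee_rot: [-3.128, -0.0, -1.371]
force: [10.8, 0.5, 8.2]
width: 0.0004
```

View pics/s8.png

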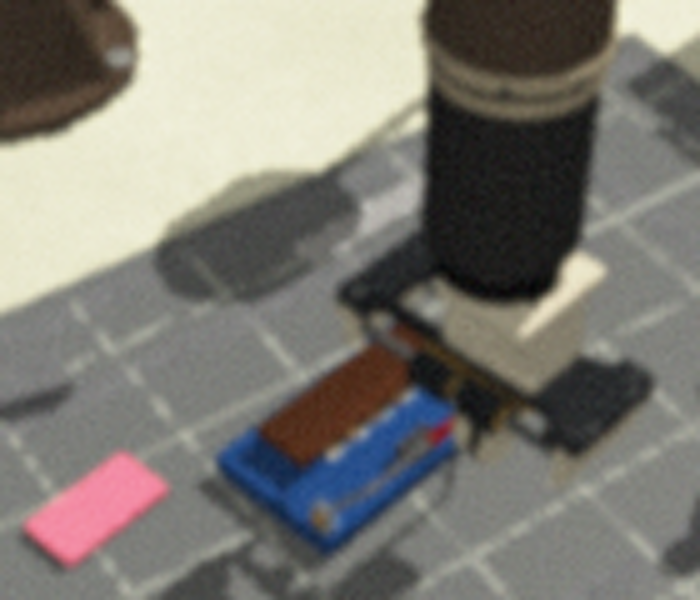

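The push force has a vertical part because of friction on the wire (10.8 N across, 8.2 N up). I'll follow the arc upward instead.

```bash
python3 -m handwheel '[[0,0,0.4,0],[-0.38,-0.08,0.2,0],[-0.38,-0.08,0.18,0],[-0.38,-0.08,0.12,0],[0,0,0,0]]'; python3 -m handwheel '[[-0.5,-0.1,0.12,0],[-0.5,-0.1,0.05,0],[-0.5,-0.1,0,0],[0,0,0,0]]'
```

```text
t: 37.95
eef_pos: [0.6146, 0.0238, 0.2478]
ee_rot: [-3.134, 0.0, -1.372]
force: [5.9, 1.2, 4.7]
width: 0.0007
t: 38.35
eef_pos: [0.5978, 0.0203, 0.2478]
ee_rot: [-3.139, 0.0, -1.373]
force: [1.1, 0.6, 1.5]
width: 0.0004
```

```bash
python3 -m handwheel '[[-0.4,-0.08,0,0],[-0.4,-0.08,0,0],[0,0,0,0]]'; python3 -m handwheel '[[-0.4,-0.08,-0.05,0],[-0.4,-0.08,-0.05,0],[0,0,0,0],[0,0,0,0]]'
python3 - <<'E'
from m import *
f=arm.grab_frame("scene");save(f,"s9.png",(180,110,320,230),5)
E
```

```text
t: 38.65
eef_pos: [0.5887, 0.0182, 0.2461]
ee_rot: [3.139, 0.0, -1.374]
force: [-0.1, -0.5, -0.1]
width: 0.0005
t: 39.05
eef_pos: [0.5815, 0.0168, 0.2454]
ee_rot: [3.141, -0.0, -1.374]
force: [-0.3, -0.1, -0.2]
width: 0.0003
```

View pics/s9.png

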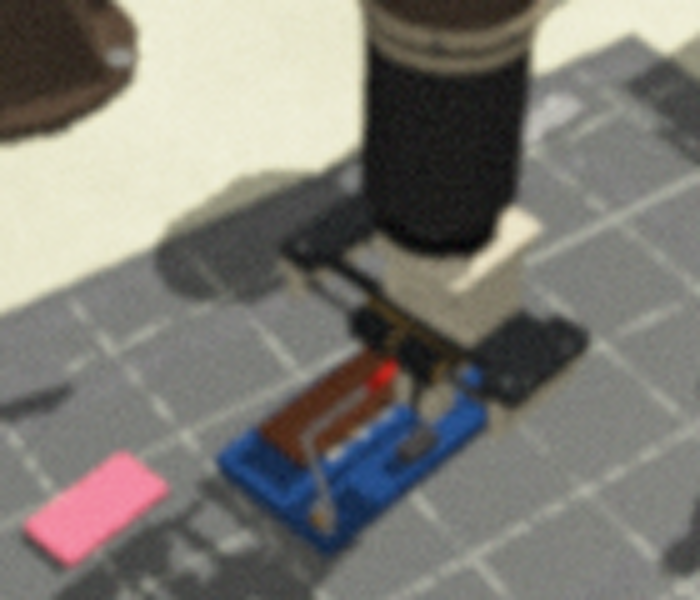

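The bail has passed over centre and the sleeve now lies near the stack at crop (383,377). I'll back off and check.

```bash
python3 -m handwheel '[[1,0.2,0,0],[1,0.2,1,0],[1,0,3,0],[1.5,0,3,0],[2,0,2,0],[1,0,0,0],[0,0,0,0],[0,0,0,0]]'
python3 - <<'E'
from m import *
f=arm.grab_frame("top");np.savez("t10.npz",**f);save(f,"t10.png",(190,110,330,240),5)
g=arm.grab_frame("scene");np.savez("s10.npz",**g);save(g,"s10.png",(180,110,320,230),5)
a=.197
P=[[.5164+x*np.cos(a)-y*np.sin(a),.004+x*np.sin(a)+y*np.cos(a),z] for x,y,z in((.002,0,.038),(.002,.03,.038),(.002,-.03,.038))]
for n,F in(("top",f),("scene",g)):
    h=cv2.cvtColor(F["image"],cv2.COLOR_RGB2HSV).astype(int)
    m=((h[...,0]>172)|(h[...,0]<6))&(h[...,1]>150)&(h[...,2]>110)
    p=proj(F,P);k=np.zeros(m.shape,bool);c=p[0].astype(int);k[c[1]-25:c[1]+25,c[0]-30:c[0]+30]=1
    v,u=np.nonzero(m&k);print(n,"pred",p.round(1).tolist(),"seen",u.mean().round(1),v.mean().round(1),len(u),(ray(F,[[u.mean(),v.mean()]],.042)[0]-P[0]).round(4))
E
```

```text
t: 39.9
eef_pos: [0.6565, 0.0209, 0.3342]
ee_rot: [3.139, 0.0, -1.374]
force: [-0.6, -0.2, -1.2]
width: 0.0006
top pred [[252.2, 205.6], [242.2, 207.5], [262.2, 203.7]] seen 252.0 205.7 65 [-0.0004  0.0006  0.004 ]
scene pred [[250.4, 186.6], [256.3, 182.1], [244.3, 191.2]] seen 250.6 186.3 55 [ 0.0023 -0.0006  0.004 ]
```

View pics/t10.png

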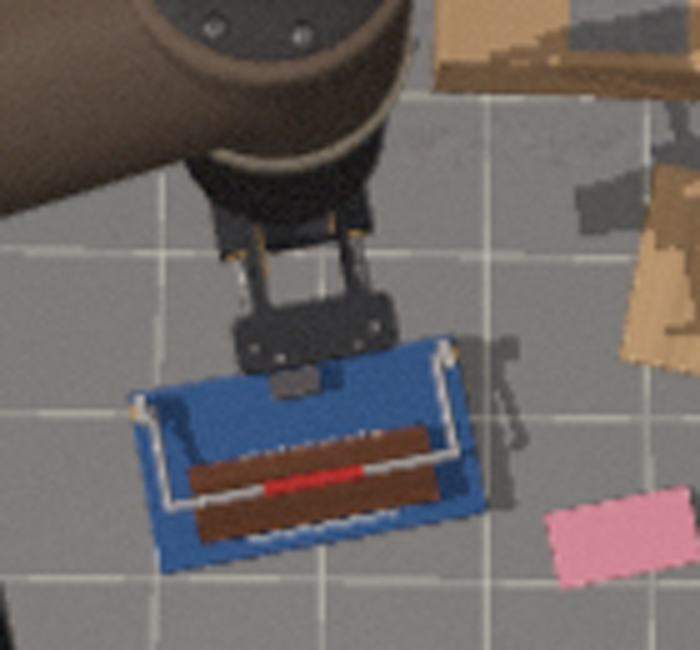

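View pics/s10.png

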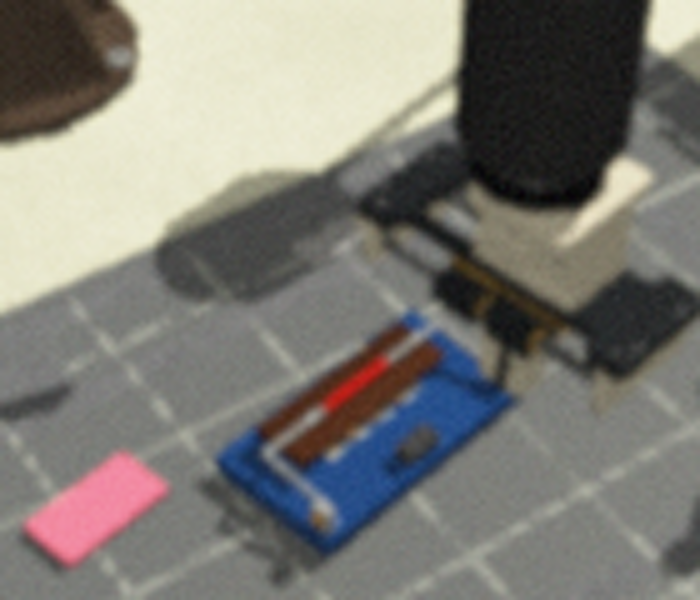

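The cross wire lies flat on the stack, with the sleeve at top px (252,206), exactly where predicted. The stack looks unmoved and the robot is clear, so I'm handing in.

```bash
python3 -c "
from station import arm
print(arm.job_done())"
```

```text
the job is handed in; nothing more can be done
None
```

The job is done and handed in at about 40 s of the 72 s. The short pale board is in the white outline, the long dark board is on top of it, and the wire bail is clamped over both. I never read more than about 30 N on the tool, and I saw no contact with the other things on the bench.

- **Lower board:** I pressed it down while gripped, then pressed each end with closed fingers. Both ends went hard at the same height (TCP 0.2043 m). The picture put it about 0.6 mm and 0.5° from the seat, within what the camera can resolve.
- **Upper board:** I placed and pressed it the same way. The picture put it within about 0.5 mm and 0.2° of the seat.
- **Bail:** The first push also dragged the wire upward by friction, so I followed its arc until it snapped over. The red sleeve came to rest within about 1 mm of the predicted closed position in the top view and 2 mm in the scene view.

**Check that disagreed:** pressed hard beyond the lower board, the upper board's ends dipped about 0.8 mm below the expected height. They did not go hard as abruptly as the lower board's ends had. The middle then went hard at the expected 0.2123 m, and a light touch found one end level to about 0.2 mm. I didn't touch the other end again, but the depth readings showed no visible slant.

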